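Lock the sampling-tube clamp with its T-key

TASK

Lock the sampling-tube clamp: lift the blue-handled T-key out of the tool stand, lower its flat blade into the slot between the brass lugs of the lock sunk in the clamp block, and turn it clockwise (seen from above) until the lock comes to its stop. Let go and leave the blue key standing in the lock; the yellow-handled key stays in the stand.

Things in the scene. Friction and masses are not known exactly. Their poses are not given: they have to be found in the camera images.
- blue_key_grip (a point): centre of the blue crossbar (64 mm along x, 14 thick along y, 16 high; z up) of the loose upright T-key, 0.15 kg. Foot: flat blade 24 mm along x, 8 thick, 12 high, its lower edge 93 mm below this point; above it a 24 mm wide collar up to 57 mm below this point, then a 12 mm shaft. It stands in a bore of the grey stand (42 mm high), foot 10 mm above the bench: lift it 40 mm or more to clear
- yellow_key_grip (a point): centre of the yellow crossbar of the other T-key, of the same size, upright in the stand's other bore, 110 mm away, its top 111 mm above the bench (carry the blue key clear of it). Its 19 mm square foot does not fit the lock. Leave it
- lock_mouth (a point): centre of the well's mouth on top of the grey-painted clamp block (90 x 90 mm round it, top 52 mm above the bench); z up. Well 33 mm wide, mouth chamfered 8 mm. Slot in the lock: 16 mm wide between brass lugs 10 mm high, floor 36 mm below this point; a seated key's crossbar centre is 57 mm above it. At lock = 0 the slot lies along x here (white marks)
- lock (a joint): turn of the lock in the well, rad: 0 unlocked (starts at 0 to 0.12), grows clockwise seen from above, 0.96 = locked at its stop (slot in line with the green marks). Friction 0.07 N m; stays where left. The blade turns freely about 24 degrees either way in the slot before it drives the lock, so the key turns about 80 degrees in all from the white marks
There are look-alikes about, which are no part of the job. Leave any pink look-alike of the part that bears blue_key_grip alone.

How it is judged (in metres and radians):
On the way:
1. the blue key's blade is down in the lock's slot before the lock is turned (horizontal distance between blue_key_grip and lock_mouth below 0.02 m and z of blue_key_grip in the frame of lock_mouth below 0.063 m and value of joint lock below 0.4 rad), for 0.2 s.
At the end, for the whole second after the job is handed in: the lock is turned to within 11 degrees of its stop (over 0.76 rad), the blue key stands at rest in it with its blade in the slot (crossbar centre within 30 mm of the well's axis and 40 to 64 mm above the mouth), and the yellow key is still where it stood, within 30 mm (value of joint lock above 0.76 rad and horizontal distance between blue_key_grip and lock_mouth below 0.03 m and z of blue_key_grip in the frame of lock_mouth between 0.04 and 0.064 m and linear speed of blue_key below 0.02 m/s and distance of yellow_key_grip from where it was at the start of the episode below 0.03 m); the robot touches nothing.
It fails at once if the yellow key is lifted or knocked out of place (distance of yellow_key_grip from where it was at the start of the episode above 0.03 m).
It also fails if it takes over 48 s, if anything falls off the work surface, if the arm or the gripper's body presses on something with over 40 N, if the wrist force passes 120 N, or if a joint passes its speed limit or range.

ROBOT

A 6-joint arm with a two-finger parallel gripper is mounted at the origin on a cart in front of the work surface, level with it; the furniture and walls round the work are solid. World frame = base frame: x ahead of the robot, y to its left, z up, the work surface at z = 0. Lengths are in m, angles in degrees, forces in N, time in s.
With the tool pointing down it reaches from about 0.35 to 0.875 m from the base axis. Payload 4.2 kg.
Tool frame: the origin (TCP) lies midway between the tips of the shut fingers; the grasp point (between the pads) lies 19 mm behind it; z points along the fingers, y is the line along which they close (so a half turn about z gives the same grasp; the last joint's range is limited). The gripper opens to 87 mm and grips with 3 to 60 N. Pads are 19 mm wide; open, the fingers measure 117 mm over their backs; the gripper's body (75 mm by 190 mm) begins 51 mm behind the grasp point.
Start: joints at [78.3, 22.042, 0.453, 0, -68.411, -14.817], TCP at [0.279, 0.559, 0.199] pointing down, gripper open.
Joint ranges: [-179.83, 179.83], [-69.29, 118.12], [-61.27, 80.66], [-181.25, 117.63], [-171.15, -9.14], [-177.46, 177.46]. Speed limits (degrees/s): [159.86, 159.86, 180, 180, 180, 180].

INTERFACE

Orientations are given as a 3x3 rotation matrix whose columns are the frame's x, y, z axes.
In Python, from station import sense, capture, camera_params, finish_job gives the robot as it stands.
- The arm moves only by the tool drive_tool, never from a script. Its argument "rows" is a list of rows, each an object of numbers: "tx", "ty", "tz": the shift along the tool's x, y, z in cm; "ax", "ay", "az": the turn, a rotation vector about the tool's x, y, z in rad; "claw": the finger opening in cm, from 0 to 8.7. In form: [{"tx": .., "ty": .., "tz": .., "ax": .., "ay": .., "az": .., "claw": ..}, ...]. A call has 1 to 10 rows; each row shifts and turns the commanded pose from where the row before left it, along the tool's axes as they then stand; what a row does not reach is not made up. A row lasts 1/12 s, in which the tool goes at most 41.7 mm and 7.16 degrees, less where a joint would pass 70% of its speed; a pose out of reach is approached as far as the arm can. A call with a gripper value outside its range is refused whole. The fingers move at their own pace and stop on an object; the grip force is fixed at half the most. Time passes only in rows, so rows that do not move let the fingers close. It gives the time, the measured TCP pose, the force, the opening and the grip force at its end, in the units of the state.
- sense(): the state, without advancing time (a new reading comes with each control period).
- capture(name): name is "scene" or "side" or "wrist"; returns (picture, depth): 384x512x3 uint8, red, green, blue; 384x512 float32, m along the optical axis (not along the pixel's ray), 0 where there is no reading.
- camera_params(name): a dict with "intrinsics" (3x3 intrinsics, pixels), "k1" (the pictures are not rectified: a ray, as slopes to the right and down, at radius r is drawn at 1 + k1 r^2 times it, then the intrinsics apply), "R" (3x3) and "t" (3): a world point X has camera coordinates R X + t; the wrist camera has in their place "tool_from_camera" (4x4, takes a point from camera to tool coordinates, whose origin is the TCP and whose axes are the flange's). Camera axes: x right, y down, z forward; pixel columns grow to the right and rows downward; lengths in m; the calibration is good to about 2 mm. A picture is of the moment at which its call begins: read the wrist's pose just before it. camera_params takes no time and is no camera call.
- finish_job(): hands the job in; it is judged then, once.
The state is a dict: "time_s": time; "joints": joint angles; "joint_velocities": joint speeds; "effort": joint torques, N m; "tcp_pos": TCP position; "ee_rot": TCP orientation; "wrist_force": force on the tool from outside, world axes, zero at the start; "moment": the same for the moment, N m; "gripper_width": opening from 0.0 (shut) to 1.0 (fully open); "gripper_force": force on a finger pad.
Only numpy, scipy, OpenCV 4.12 (cv2) and the standard library are available. Lean on these libraries where they do the work, as an engineer would, in place of code of your own. Each camera call takes 0.05 s, during which the arm holds its last target. There are 200 camera calls.

## Working session

There is one attempt and no reset: what is moved stays moved. The work goes in short steps, Python scripts to look and compute and a tool call to move; the robot and the scene stay as the last step left them, time stands still between calls to the robot, and variables do not carry over. Pictures are saved under pics/ and viewed, at most 10 in all, crops included, and the job is handed in when it is done.

Besides the shell and the picture viewer there is one more tool, called after "Request:" as name(argument=value, ...) on one line, values as JSON. drive_tool: Moves the arm, as the interface text tells. Its arguments: {"type":"object","properties":{"rows":{"type":"array"}},"required":["rows"]}

```bash
mkdir -p pics
cat > h.py <<'E'
import numpy as np, cv2
from station import sense, capture, camera_params, finish_job
def cloud(name, s=None):
    """picture, HxWx3 world points (nan where no depth)"""
    s=sense() if name=="wrist" else None
    im,d=capture(name); p=camera_params(name)
    K=np.array(p["intrinsics"],float); k1=p["k1"]
    v,u=np.mgrid[:384,:512].astype(float)
    pts=np.stack([u.ravel(),v.ravel()],1)[:,None]
    r=cv2.undistortPoints(pts,K,np.array([k1,0,0,0,0.])).reshape(384,512,2)
    z=np.where(d>0,d,np.nan)
    c=np.dstack([r[...,0]*z,r[...,1]*z,z])
    if s:
        T=np.array(p["tool_from_camera"]); c=c@T[:3,:3].T+T[:3,3]
        return im,c@np.array(s["ee_rot"]).T+np.array(s["tcp_pos"])
    return im,(c-np.array(p["t"]))@np.array(p["R"])
def save(n,im): cv2.imwrite("pics/"+n+".png",cv2.cvtColor(im,cv2.COLOR_RGB2BGR))
E
python3 - <<'E'
from h import *
s=sense(); print(s["tcp_pos"],np.round(s["ee_rot"],3),s["time_s"])
a=[]
for n in ("scene","side"):
    im,c=cloud(n); np.savez(n,im=im,c=c); a.append(im)
save("both1",cv2.resize(np.vstack(a),(512,768))[:]) if 0 else (save("scene1",a[0]),save("side1",a[1]))
E
```

```text
[0.27873894 0.55867537 0.19796309] [[ 0.895 -0.447 -0.001]
 [-0.447 -0.895 -0.002]
 [ 0.     0.002 -1.   ]] 0.0
```

View pics/scene1.png

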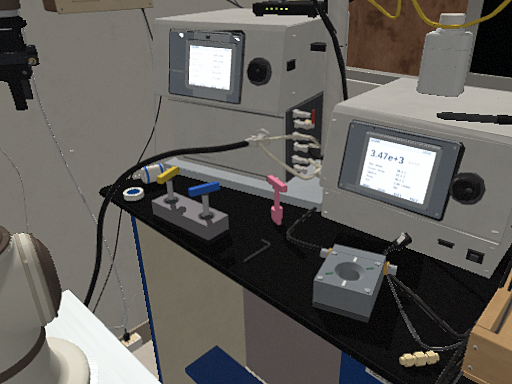

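View pics/side1.png

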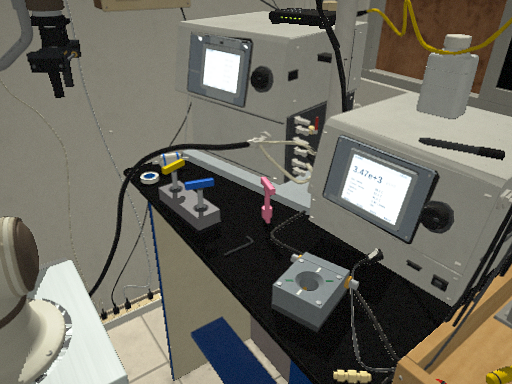

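The scene picture shows the blue crossbar at (205,188), yellow at (168,173), a pink decoy at (277,198) and the clamp block with its well at (349,270). The side picture agrees. Next I'll measure them.

```bash
cat >> h.py <<'E'
def bar(im,c,col,zmin=.06):
    hsv=cv2.cvtColor(im,cv2.COLOR_RGB2HSV)
    lo,hi={"b":((100,120,60),(125,255,255)),"y":((20,120,60),(33,255,255))}[col]
    m=(cv2.inRange(hsv,lo,hi)>0)&(c[...,2]>zmin)&(c[...,2]<.22)&(np.hypot(c[...,0],c[...,1])<1)
    P=c[m]; top=P[P[:,2]>np.percentile(P[:,2],95)-.006] if len(P) else P
    if len(top)<5: return None
    (x,y),wh,a=r=cv2.minAreaRect((top[:,:2]*1000).astype(np.float32))
    b=cv2.boxPoints(r); e=max(b[1]-b[0],b[2]-b[1],key=np.linalg.norm)
    return dict(n=len(top),ctr=(x,y),wh=wh,ang=np.degrees(np.arctan2(e[1],e[0]))%180,ztop=np.median(top[:,2])*1000)
E
python3 - <<'E'
from h import *
for n in ("scene","side"):
    d=np.load(n+".npz"); im,c=d["im"],d["c"]
    for k in "by": print(n,k,bar(im,c,k))
    m=(abs(c[...,2]-.052)<.004)&(np.hypot(c[...,0],c[...,1])<1)&(c[...,1]<.4)
    m=cv2.morphologyEx(m.astype(np.uint8),cv2.MORPH_OPEN,np.ones((3,3)))
    k,l,st,ce=cv2.connectedComponentsWithStats(m)
    i=1+np.argmax(st[1:,4]); P=c[l==i]; print("block",st[i],cv2.minAreaRect((P[:,:2]*1000).astype(np.float32)),np.median(P[:,2]))
E
```

```text
scene b {'n': 156, 'ctr': (424.0374450683594, 118.78865051269531), 'wh': (16.115190505981445, 62.40298843383789), 'ang': np.float32(165.05534), 'ztop': np.float64(109.78936801599679)}
scene y {'n': 120, 'ctr': (415.86663818359375, 227.30543518066406), 'wh': (64.32294464111328, 14.475255012512207), 'ang': np.float32(21.863699), 'ztop': np.float64(109.79761164190275)}
block [ 316  245   70   52 2123] ((469.1817321777344, -200.08413696289062), (114.27376556396484, 90.23635864257812), 19.279390335083008) 0.052064578981652225
side b {'n': 137, 'ctr': (424.1498718261719, 120.58039855957031), 'wh': (15.134345054626465, 61.92875671386719), 'ang': np.float32(164.70471), 'ztop': np.float64(111.24981842944524)}
side y {'n': 107, 'ctr': (414.945556640625, 229.44406127929688), 'wh': (63.84667205810547, 14.958294868469238), 'ang': np.float32(18.01226), 'ztop': np.float64(111.35178996235813)}
block [ 273  252   77   57 2134] ((469.0137634277344, -196.82061767578125), (114.03096008300781, 90.66073608398438), 19.215600967407227) 0.05273259812686924
```

Request:
drive_tool(rows=[{"tx": 2.7, "ty": 2.7}, {"tx": 2.7, "ty": 2.7}, {"tx": 2.7, "ty": 2.7}, {"tx": 2.7, "ty": 2.7}, {"tx": 2.7, "ty": 2.7}, {"tx": 2.7, "ty": 2.7}, {"tx": 2.7, "ty": 2.7}, {"tx": 2.7, "ty": 2.7}, {"tx": 2.7, "ty": 2.7}, {"tx": 2.7, "ty": 2.7}])

```text
invalid input at $.rows[0]: expected keys tx, ty, tz, ax, ay, az, claw
```

Request:
drive_tool(rows=[{"tx": 2.0, "ty": 2.0, "az": -0.1}, {"az": -0.1}, {}])

```text
invalid input at $.rows[0]: expected keys tx, ty, tz, ax, ay, az, claw
```

```bash
cat >> h.py <<'E'
def go(x,y,z,ang):
    """tool-frame shift (cm) to TCP target in mm, and az (rad) to bring tool x to ang deg"""
    s=sense(); R=np.array(s["ee_rot"]); p=np.array(s["tcp_pos"])*1000
    a=np.degrees(np.arctan2(R[1,0],R[0,0])); da=(ang-a+180)%360-180
    print("at",p.round(1),"toolx",round(a,1),"tilt",R[:,2].round(3),"shift cm",(R.T@(np.array([x,y,z])-p)/10).round(2),"az",round(-np.radians(da),3),"t",s["time_s"],"F",np.round(s["wrist_force"],1),"w",s["gripper_width"],s["gripper_force"])
E
python3 - <<'E'
from h import *
im,c=cloud("wrist"); save("w1",im)
print(bar(im,c,"b")); print(bar(im,c,"y"))
go(424,119.5,84,-15)
E
```

```text
None
None
at [278.8 558.8 198.2] toolx -26.5 tilt [-0.001 -0.002 -1.   ] shift cm [32.61 32.8  11.48] az -0.201 t 0.15 F [ 0.2  0.3 -0.1] w 0.997842708927117 0.0
```

View pics/w1.png

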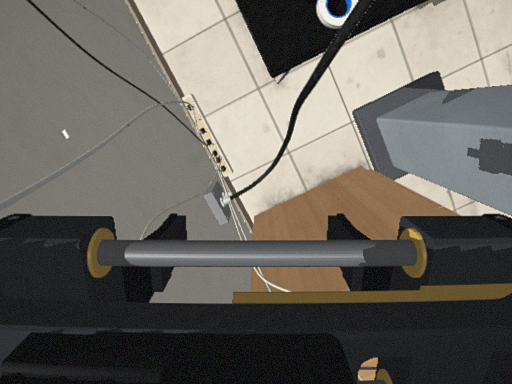

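The rows were refused because every key is required. The wrist picture only shows the floor beside the bench, with the fingers along the bottom at about row 250.

Request:
drive_tool(rows=[{"tx": 2.7, "ty": 2.7, "tz": 0, "ax": 0, "ay": 0, "az": 0, "claw": 8.7}, {"tx": 2.7, "ty": 2.7, "tz": 0, "ax": 0, "ay": 0, "az": 0, "claw": 8.7}, {"tx": 2.7, "ty": 2.7, "tz": 0, "ax": 0, "ay": 0, "az": 0, "claw": 8.7}, {"tx": 2.7, "ty": 2.7, "tz": 0, "ax": 0, "ay": 0, "az": 0, "claw": 8.7}, {"tx": 2.7, "ty": 2.7, "tz": 0, "ax": 0, "ay": 0, "az": 0, "claw": 8.7}, {"tx": 2.7, "ty": 2.7, "tz": 0, "ax": 0, "ay": 0, "az": 0, "claw": 8.7}, {"tx": 2.7, "ty": 2.7, "tz": 0, "ax": 0, "ay": 0, "az": 0, "claw": 8.7}, {"tx": 2.7, "ty": 2.7, "tz": 0, "ax": 0, "ay": 0, "az": 0, "claw": 8.7}, {"tx": 2.7, "ty": 2.7, "tz": 0, "ax": 0, "ay": 0, "az": 0, "claw": 8.7}, {"tx": 2.7, "ty": 2.7, "tz": 0, "ax": 0, "ay": 0, "az": 0, "claw": 8.7}])

```text
time_s: 0.98
tcp_pos: [0.4, 0.1952, 0.1991]
ee_rot: [[0.895, -0.446, 0.0], [-0.446, -0.895, 0.0], [-0.0, -0.0, -1.0]]
wrist_force: [0.7, -0.5, 0.3]
gripper_width: 1.001
gripper_force: 0.0
```

Request:
drive_tool(rows=[{"tx": 2.0, "ty": 2.0, "tz": 0, "ax": 0, "ay": 0, "az": -0.1, "claw": 8.7}, {"tx": 0, "ty": 0, "tz": 0, "ax": 0, "ay": 0, "az": -0.1, "claw": 8.7}, {"tx": 0, "ty": 0, "tz": 0, "ax": 0, "ay": 0, "az": 0, "claw": 8.7}])

```text
time_s: 1.23
tcp_pos: [0.4092, 0.1688, 0.199]
ee_rot: [[0.965, -0.261, -0.0], [-0.261, -0.965, 0.0], [-0.0, -0.0, -1.0]]
wrist_force: [-0.6, 0.2, -0.5]
gripper_width: 1.0
gripper_force: 0.0
```

Run:
```python
from h import *
im,c=cloud("wrist"); save("w2",im)
print(bar(im,c,"b")); print(bar(im,c,"y"))
go(424,119.5,84,-15)
print(np.round(camera_params("wrist")["tool_from_camera"],3),np.round(camera_params("wrist")["intrinsics"]))
```

```text
{'n': 898, 'ctr': (425.8765869140625, 122.83341979980469), 'wh': (14.194347381591797, 62.25206756591797), 'ang': np.float32(165.38768), 'ztop': np.float64(111.22415640622447)}
{'n': 842, 'ctr': (416.8041076660156, 232.00222778320312), 'wh': (62.957313537597656, 14.333576202392578), 'ang': np.float32(20.36448), 'ztop': np.float64(111.0899028845172)}
at [409.1 169.6 199. ] toolx -15.3 tilt [-0.  0. -1.] shift cm [ 2.76  4.44 11.5 ] az -0.005 t 1.2833 F [-0.8  0.4  0.7] w 0.9997692900296508 0.0
[[ 0.    -0.965 -0.261  0.071]
 [ 1.     0.    -0.    -0.001]
 [ 0.    -0.261  0.965 -0.186]
 [ 0.     0.     0.     1.   ]] [[284.   0. 257.]
 [  0. 284. 187.]
 [  0.   0.   1.]]
```

View pics/w2.png

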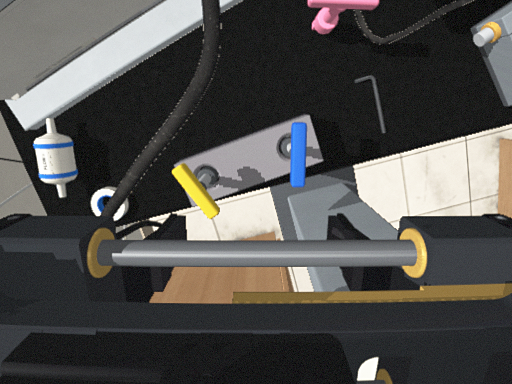

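The wrist picture shows the blue bar at (298,154) and the yellow bar at (195,190), with a clear view of the stand. I'll move over the blue key and then down.

Request:
drive_tool(rows=[{"tx": 1.4, "ty": 2.1, "tz": 0, "ax": 0, "ay": 0, "az": 0, "claw": 8.7}, {"tx": 1.4, "ty": 2.1, "tz": 0, "ax": 0, "ay": 0, "az": -0.005, "claw": 8.7}, {"tx": 0, "ty": 0, "tz": 2.5, "ax": 0, "ay": 0, "az": 0, "claw": 8.7}, {"tx": 0, "ty": 0, "tz": 2.5, "ax": 0, "ay": 0, "az": 0, "claw": 8.7}, {"tx": 0, "ty": 0, "tz": 2.5, "ax": 0, "ay": 0, "az": 0, "claw": 8.7}, {"tx": 0, "ty": 0, "tz": 2.0, "ax": 0, "ay": 0, "az": 0, "claw": 8.7}, {"tx": 0, "ty": 0, "tz": 2.0, "ax": 0, "ay": 0, "az": 0, "claw": 8.7}, {"tx": 0, "ty": 0, "tz": 0, "ax": 0, "ay": 0, "az": 0, "claw": 8.7}, {"tx": 0, "ty": 0, "tz": 0, "ax": 0, "ay": 0, "az": 0, "claw": 8.7}])

```text
time_s: 2.03
tcp_pos: [0.4247, 0.1228, 0.0835]
ee_rot: [[0.967, -0.255, -0.002], [-0.255, -0.967, -0.002], [-0.001, 0.002, -1.0]]
wrist_force: [-0.0, 0.6, 1.1]
gripper_width: 0.998
gripper_force: 0.0
```

Request:
drive_tool(rows=[{"tx": 0, "ty": 0, "tz": 0, "ax": 0, "ay": 0, "az": 0, "claw": 0}, {"tx": 0, "ty": 0, "tz": 0, "ax": 0, "ay": 0, "az": 0, "claw": 0}, {"tx": 0, "ty": 0, "tz": 0, "ax": 0, "ay": 0, "az": 0, "claw": 0}, {"tx": 0, "ty": 0, "tz": 0, "ax": 0, "ay": 0, "az": 0, "claw": 0}, {"tx": 0, "ty": 0, "tz": 0, "ax": 0, "ay": 0, "az": 0, "claw": 0}, {"tx": 0, "ty": 0, "tz": 0, "ax": 0, "ay": 0, "az": 0, "claw": 0}, {"tx": 0, "ty": 0, "tz": 0, "ax": 0, "ay": 0, "az": 0, "claw": 0}, {"tx": 0, "ty": 0, "tz": 0, "ax": 0, "ay": 0, "az": 0, "claw": 0}, {"tx": 0, "ty": 0, "tz": 0, "ax": 0, "ay": 0, "az": 0, "claw": 0}, {"tx": 0, "ty": 0, "tz": 0, "ax": 0, "ay": 0, "az": 0, "claw": 0}])

```text
time_s: 2.87
tcp_pos: [0.4252, 0.1224, 0.084]
ee_rot: [[0.967, -0.255, -0.0], [-0.255, -0.967, -0.0], [-0.0, 0.0, -1.0]]
wrist_force: [0.2, -0.9, 0.5]
gripper_width: 0.323
gripper_force: 0.0
```

Request:
drive_tool(rows=[{"tx": 0, "ty": 0, "tz": 0, "ax": 0, "ay": 0, "az": 0, "claw": 0}, {"tx": 0, "ty": 0, "tz": 0, "ax": 0, "ay": 0, "az": 0, "claw": 0}, {"tx": 0, "ty": 0, "tz": 0, "ax": 0, "ay": 0, "az": 0, "claw": 0}, {"tx": 0, "ty": 0, "tz": 0, "ax": 0, "ay": 0, "az": 0, "claw": 0}, {"tx": 0, "ty": 0, "tz": 0, "ax": 0, "ay": 0, "az": 0, "claw": 0}])

```text
time_s: 3.28
tcp_pos: [0.4251, 0.1224, 0.084]
ee_rot: [[0.967, -0.255, -0.0], [-0.255, -0.967, -0.0], [-0.0, 0.0, -1.0]]
wrist_force: [0.3, -0.1, 0.4]
gripper_width: 0.149
gripper_force: 30.0
```

Request:
drive_tool(rows=[{"tx": 0, "ty": 0, "tz": -0.5, "ax": 0, "ay": 0, "az": 0, "claw": 0}, {"tx": 0, "ty": 0, "tz": -1, "ax": 0, "ay": 0, "az": 0, "claw": 0}, {"tx": 0, "ty": 0, "tz": -1.5, "ax": 0, "ay": 0, "az": 0, "claw": 0}, {"tx": 0, "ty": 0, "tz": -1.5, "ax": 0, "ay": 0, "az": 0, "claw": 0}, {"tx": 0, "ty": 0, "tz": -1.5, "ax": 0, "ay": 0, "az": 0, "claw": 0}, {"tx": 0, "ty": 0, "tz": -1.5, "ax": 0, "ay": 0, "az": 0, "claw": 0}, {"tx": 0, "ty": 0, "tz": -1.5, "ax": 0, "ay": 0, "az": 0, "claw": 0}, {"tx": 0, "ty": 0, "tz": -0.5, "ax": 0, "ay": 0, "az": 0, "claw": 0}, {"tx": 0, "ty": 0, "tz": 0, "ax": 0, "ay": 0, "az": 0, "claw": 0}])

```text
time_s: 4.03
tcp_pos: [0.4257, 0.1229, 0.1802]
ee_rot: [[0.967, -0.255, 0.002], [-0.255, -0.967, 0.002], [0.002, -0.002, -1.0]]
wrist_force: [-0.5, 0.4, -1.0]
gripper_width: 0.148
gripper_force: 30.0
```

Run:
```python
from h import *
im,c=cloud("scene"); print("scene",bar(im,c,"b",.1)); print(bar(im,c,"y"))
im,c=cloud("side"); print("side",bar(im,c,"b",.1))
go(469,-110,180,-15)
```

```text
scene {'n': 108, 'ctr': (423.86102294921875, 115.66411590576172), 'wh': (19.016590118408203, 62.45537567138672), 'ang': np.float32(164.2677), 'ztop': np.float64(205.2252369048852)}
{'n': 117, 'ctr': (416.6742858886719, 227.5935516357422), 'wh': (63.8116569519043, 13.941481590270996), 'ang': np.float32(20.486193), 'ztop': np.float64(109.66770156274828)}
side {'n': 95, 'ctr': (422.0107116699219, 118.22966003417969), 'wh': (19.866392135620117, 59.781558990478516), 'ang': np.float32(161.91856), 'ztop': np.float64(205.544320014864)}
at [424.5 122.2 178.3] toolx -14.8 tilt [-0.001 -0.    -1.   ] shift cm [10.24 21.31 -0.17] az 0.004 t 4.1333 F [-0.2 -0.2 -2.3] w 0.14652226994819145 29.995820224285126
```

Request:
drive_tool(rows=[{"tx": 0.4, "ty": 1.5, "tz": 0, "ax": 0, "ay": 0, "az": 0, "claw": 0}, {"tx": 0.4, "ty": 3.3, "tz": 0, "ax": 0, "ay": 0, "az": 0, "claw": 0}, {"tx": 0.4, "ty": 3.6, "tz": 0, "ax": 0, "ay": 0, "az": 0, "claw": 0}, {"tx": 0.4, "ty": 3.6, "tz": 0, "ax": 0, "ay": 0, "az": 0, "claw": 0}, {"tx": 0.4, "ty": 3.6, "tz": 0, "ax": 0, "ay": 0, "az": 0, "claw": 0}, {"tx": 0.4, "ty": 3.6, "tz": 0, "ax": 0, "ay": 0, "az": 0, "claw": 0}, {"tx": 0.4, "ty": 3.6, "tz": 0, "ax": 0, "ay": 0, "az": 0, "claw": 0}, {"tx": 0.4, "ty": 3.6, "tz": 0, "ax": 0, "ay": 0, "az": 0, "claw": 0}, {"tx": 0.4, "ty": 2.0, "tz": 0, "ax": 0, "ay": 0, "az": 0, "claw": 0}, {"tx": 0.4, "ty": 1.5, "tz": 0, "ax": 0, "ay": 0, "az": 0, "claw": 0}])

```text
time_s: 4.97
tcp_pos: [0.3858, -0.1787, 0.1776]
ee_rot: [[0.966, -0.258, -0.003], [-0.258, -0.966, 0.001], [-0.003, 0.0, -1.0]]
wrist_force: [-0.4, -0.3, -1.1]
gripper_width: 0.149
gripper_force: 30.0
```

Request:
drive_tool(rows=[{"tx": 0, "ty": 0, "tz": 0, "ax": 0, "ay": 0, "az": 0, "claw": 0}, {"tx": 0, "ty": 0, "tz": 0, "ax": 0, "ay": 0, "az": 0, "claw": 0}, {"tx": 0, "ty": 0, "tz": 0, "ax": 0, "ay": 0, "az": 0, "claw": 0}])

```text
time_s: 5.22
tcp_pos: [0.387, -0.1764, 0.1782]
ee_rot: [[0.967, -0.255, -0.002], [-0.255, -0.967, 0.001], [-0.002, 0.0, -1.0]]
wrist_force: [-0.2, -0.4, -1.7]
gripper_width: 0.148
gripper_force: 30.0
```

Run:
```python
from h import *
s=sense(); im,c=cloud("wrist"); save("w3",im); np.savez("w3",im=im,c=c,R=s["ee_rot"],p=s["tcp_pos"])
print(bar(im,c,"b",.1)); go(469,-199,180,-15)
```

```text
{'n': 1605, 'ctr': (388.7143249511719, -175.5059814453125), 'wh': (13.975672721862793, 63.46497344970703), 'ang': np.float32(164.8815), 'ztop': np.float64(205.2682535787761)}
at [ 387.2 -176.2  178.4] toolx -14.7 tilt [-0.001  0.    -1.   ] shift cm [ 8.49  0.12 -0.17] az 0.005 t 5.2667 F [-0.3  1.4 -2. ] w 0.15244055350482025 29.99569147825241
```

View pics/w3.png

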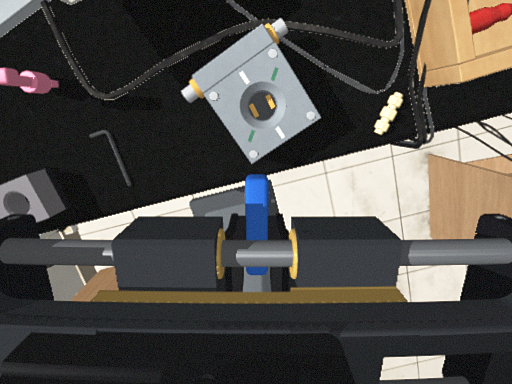

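The wrist picture shows the well at (263,105), white marks at (244,76) and (280,133), green marks at (275,73) and (251,134), and brass lugs at (254,108) and (269,101). The blue bar sits in the fingers at (258,200).

Run:
```python
from h import *
d=np.load("w3.npz"); im,c=d["im"],d["c"]
med=lambda u,v,r=2: np.nanmedian(c[v-r:v+r+1,u-r:u+r+1].reshape(-1,3),0)*1000
w1,w2,g1,g2=[med(*q) for q in ((244,76),(280,133),(275,73),(251,134))]
ang=lambda a,b: np.degrees(np.arctan2((b-a)[1],(b-a)[0]))%180
print("white",w1.round(1),w2.round(1),ang(w1,w2),(w1+w2)/2); print("green",ang(g1,g2),(g1+g2)/2)
z=c[...,2]*1000; roi=np.zeros(z.shape,bool); roi[15:175,180:330]=1
top=(abs(z-52)<4)&roi
print("z block",np.median(z[top]))
m=cv2.morphologyEx(top.astype(np.uint8),cv2.MORPH_OPEN,np.ones((5,5)))
k,l,st,ce=cv2.connectedComponentsWithStats(m); i=1+np.argmax(st[1:,4])
print("rect",cv2.minAreaRect((c[l==i][:,:2]*1000).astype(np.float32)))
# well rim: hole contour in the top face
cs,h=cv2.findContours((l==i).astype(np.uint8),cv2.RETR_CCOMP,cv2.CHAIN_APPROX_NONE)
for q,hh in zip(cs,h[0]):
    if hh[3]>=0 and len(q)>40:
        P=np.array([c[v,u,:2]*1000 for u,v in q[:,0]],np.float32); print("rim",cv2.fitEllipse(P))
hsv=cv2.cvtColor(im,cv2.COLOR_RGB2HSV); roi[:]=0; roi[85:125,240:285]=1
b=roi&(cv2.inRange(hsv,(12,110,60),(28,255,255))>0)&(z<40)
k,l,st,ce=cv2.connectedComponentsWithStats(b.astype(np.uint8))
L=[np.nanmedian(c[l==j],0)*1000 for j in range(1,k) if st[j,4]>15]; print("lugs",L)
if len(L)==2: print("slot ang",(ang(*L)+90)%180,(L[0]+L[1])/2)
```

```text
white [ 492.3 -189.5   52.9] [ 426.2 -211.6   53.5] 18.527679516885257 [ 459.26163815 -200.5614796    53.18418452]
green 143.3307480323069 [ 460.17369286 -201.2183864    52.85049499]
z block 52.51822118202508
rect ((469.48284912109375, -196.81512451171875), (112.68675231933594, 91.02886962890625), 19.32972526550293)
rim ((459.5275573730469, -200.46151733398438), (41.87416458129883, 42.74228286743164), 129.79957580566406)
lugs [array([ 460.9741698 , -210.9255398 ,   26.49244311]), array([ 456.67887601, -189.91026262,   26.40597002])]
slot ang 11.551532371364942 [ 458.8265229  -200.41790121   26.44920656]
```

Request:
drive_tool(rows=[{"tx": 2.5, "ty": 0.2, "tz": 0, "ax": 0, "ay": 0, "az": 0, "claw": 0}, {"tx": 2.5, "ty": 0.2, "tz": 0, "ax": 0, "ay": 0, "az": 0, "claw": 0}, {"tx": 2.5, "ty": 0.2, "tz": 0, "ax": 0, "ay": 0, "az": 0, "claw": 0}, {"tx": 0, "ty": 0, "tz": 0, "ax": 0, "ay": 0, "az": -0.09, "claw": 0}, {"tx": 0, "ty": 0, "tz": 0, "ax": 0, "ay": 0, "az": -0.09, "claw": 0}, {"tx": 0, "ty": 0, "tz": 0, "ax": 0, "ay": 0, "az": -0.09, "claw": 0}, {"tx": 0, "ty": 0, "tz": 0, "ax": 0, "ay": 0, "az": -0.09, "claw": 0}, {"tx": 0, "ty": 0, "tz": 0, "ax": 0, "ay": 0, "az": -0.09, "claw": 0}, {"tx": 0, "ty": 0, "tz": 0, "ax": 0, "ay": 0, "az": 0, "claw": 0}, {"tx": 0, "ty": 0, "tz": 0, "ax": 0, "ay": 0, "az": 0, "claw": 0}])

```text
time_s: 6.1
tcp_pos: [0.4587, -0.2009, 0.1789]
ee_rot: [[0.982, 0.19, -0.0], [0.19, -0.982, 0.0], [-0.0, -0.0, -1.0]]
wrist_force: [-0.6, 0.7, -2.3]
gripper_width: 0.15
gripper_force: 30.0
```

Run:
```python
from h import *
im,c=cloud("wrist"); print(bar(im,c,"b",.1)); go(458.1,-201.4,90,11.5); print(np.round(sense()["joints"],1))
```

```text
{'n': 1560, 'ctr': (460.8182373046875, -199.11331176757812), 'wh': (62.70958709716797, 13.936266899108887), 'ang': np.float32(11.139692), 'ztop': np.float64(206.01695933473886)}
at [ 458.7 -201.   179. ] toolx 11.0 tilt [-0.  0. -1.] shift cm [-0.06  0.03  8.9 ] az -0.009 t 6.15 F [-0.2  0.6 -1.3] w 0.1495083537370543 29.99575138092041
[ -5.1  10.9 -18.4  -0.  -60.7 106. ]
```

Request:
drive_tool(rows=[{"tx": -0.05, "ty": 0, "tz": 1.5, "ax": 0, "ay": 0, "az": 0, "claw": 0}, {"tx": 0, "ty": 0, "tz": 1.5, "ax": 0, "ay": 0, "az": 0, "claw": 0}, {"tx": 0, "ty": 0, "tz": 1.0, "ax": 0, "ay": 0, "az": 0, "claw": 0}, {"tx": 0, "ty": 0, "tz": 0.8, "ax": 0, "ay": 0, "az": 0, "claw": 0}, {"tx": 0, "ty": 0, "tz": 0.8, "ax": 0, "ay": 0, "az": 0, "claw": 0}, {"tx": 0, "ty": 0, "tz": 0.7, "ax": 0, "ay": 0, "az": 0, "claw": 0}, {"tx": 0, "ty": 0, "tz": 0.4, "ax": 0, "ay": 0, "az": 0, "claw": 0}, {"tx": 0, "ty": 0, "tz": 0, "ax": 0, "ay": 0, "az": 0, "claw": 0}])

```text
time_s: 6.82
tcp_pos: [0.4576, -0.2018, 0.1112]
ee_rot: [[0.982, 0.191, -0.002], [0.191, -0.982, 0.0], [-0.002, -0.001, -1.0]]
wrist_force: [-1.0, -0.7, -1.3]
gripper_width: 0.151
gripper_force: 30.0
```

Request:
drive_tool(rows=[{"tx": 0, "ty": 0, "tz": 0.5, "ax": 0, "ay": 0, "az": 0, "claw": 0}, {"tx": 0, "ty": 0, "tz": 0.4, "ax": 0, "ay": 0, "az": 0, "claw": 0}, {"tx": 0, "ty": 0, "tz": 0.3, "ax": 0, "ay": 0, "az": 0, "claw": 0}, {"tx": 0, "ty": 0, "tz": 0.3, "ax": 0, "ay": 0, "az": 0, "claw": 0}, {"tx": 0, "ty": 0, "tz": 0, "ax": 0, "ay": 0, "az": 0, "claw": 0}])

```text
time_s: 7.23
tcp_pos: [0.4576, -0.2018, 0.0964]
ee_rot: [[0.982, 0.191, -0.001], [0.191, -0.982, 0.0], [-0.001, -0.0, -1.0]]
wrist_force: [-0.7, 0.2, -1.7]
gripper_width: 0.148
gripper_force: 30.0
```

Request:
drive_tool(rows=[{"tx": 0, "ty": 0, "tz": 0.2, "ax": 0, "ay": 0, "az": 0, "claw": 0}, {"tx": 0, "ty": 0, "tz": 0.2, "ax": 0, "ay": 0, "az": 0, "claw": 0}, {"tx": 0, "ty": 0, "tz": 0, "ax": 0, "ay": 0, "az": 0, "claw": 0}, {"tx": 0, "ty": 0, "tz": 0, "ax": 0, "ay": 0, "az": 0, "claw": 0}])

```text
time_s: 7.57
tcp_pos: [0.4581, -0.2019, 0.093]
ee_rot: [[0.982, 0.191, -0.0], [0.191, -0.982, -0.0], [-0.0, -0.0, -1.0]]
wrist_force: [0.7, -0.4, -1.8]
gripper_width: 0.149
gripper_force: 30.0
```

Run:
```python
from h import *
im,c=cloud("wrist"); print(bar(im,c,"b",.08)); go(458.1,-201.4,90,11.5); print(np.round(sense()["moment"],2))
```

```text
{'n': 1563, 'ctr': (459.6250915527344, -200.02720642089844), 'wh': (63.756805419921875, 13.806594848632812), 'ang': np.float32(10.348069), 'ztop': np.float64(120.09312523828471)}
at [ 458.2 -201.9   93.1] toolx 11.0 tilt [ 0. -0. -1.] shift cm [ 0.   -0.05  0.31] az -0.008 t 7.6167 F [-0.   0.4 -2.3] w 0.15751550515188043 29.995694160461426
[-0.05  0.01 -0.02]
```

Request:
drive_tool(rows=[{"tx": 0, "ty": 0, "tz": 0.2, "ax": 0, "ay": 0, "az": 0, "claw": 0}, {"tx": 0, "ty": 0, "tz": 0, "ax": 0, "ay": 0, "az": 0.1, "claw": 0}, {"tx": 0, "ty": 0, "tz": 0, "ax": 0, "ay": 0, "az": 0.1, "claw": 0}, {"tx": 0, "ty": 0, "tz": 0, "ax": 0, "ay": 0, "az": 0.1, "claw": 0}, {"tx": 0, "ty": 0, "tz": 0, "ax": 0, "ay": 0, "az": 0.1, "claw": 0}, {"tx": 0, "ty": 0, "tz": 0, "ax": 0, "ay": 0, "az": 0.1, "claw": 0}, {"tx": 0, "ty": 0, "tz": 0, "ax": 0, "ay": 0, "az": 0.1, "claw": 0}, {"tx": 0, "ty": 0, "tz": 0, "ax": 0, "ay": 0, "az": 0.1, "claw": 0}, {"tx": 0, "ty": 0, "tz": 0, "ax": 0, "ay": 0, "az": 0.1, "claw": 0}, {"tx": 0, "ty": 0, "tz": 0, "ax": 0, "ay": 0, "az": 0, "claw": 0}])

```text
time_s: 8.45
tcp_pos: [0.4584, -0.2018, 0.091]
ee_rot: [[0.82, -0.572, 0.001], [-0.572, -0.82, 0.0], [0.0, -0.0, -1.0]]
wrist_force: [0.8, 0.9, -3.2]
gripper_width: 0.15
gripper_force: 30.0
```

Run:
```python
from h import *
im,c=cloud("wrist"); print(bar(im,c,"b",.08)); go(458.1,-201.4,90,-62); print(np.round(sense()["moment"],2))
```

```text
{'n': 1567, 'ctr': (459.89361572265625, -201.26341247558594), 'wh': (13.494247436523438, 63.329345703125), 'ang': np.float32(145.64365), 'ztop': np.float64(118.19845861036023)}
at [ 458.3 -201.8   91. ] toolx -34.7 tilt [ 0.001  0.    -1.   ] shift cm [-0.04 -0.02  0.1 ] az 0.476 t 8.5 F [ 0.8  1.2 -2.3] w 0.15060977026392688 30.01314640045166
[ 0.25 -0.21  0.06]
```

Moments show the drive has begun and the key follows. I'll keep turning.

Request:
drive_tool(rows=[{"tx": 0, "ty": 0, "tz": 0, "ax": 0, "ay": 0, "az": 0.1, "claw": 0}, {"tx": 0, "ty": 0, "tz": 0, "ax": 0, "ay": 0, "az": 0.1, "claw": 0}, {"tx": 0, "ty": 0, "tz": 0, "ax": 0, "ay": 0, "az": 0.08, "claw": 0}, {"tx": 0, "ty": 0, "tz": 0, "ax": 0, "ay": 0, "az": 0.06, "claw": 0}, {"tx": 0, "ty": 0, "tz": 0, "ax": 0, "ay": 0, "az": 0.05, "claw": 0}, {"tx": 0, "ty": 0, "tz": 0, "ax": 0, "ay": 0, "az": 0.04, "claw": 0}, {"tx": 0, "ty": 0, "tz": 0, "ax": 0, "ay": 0, "az": 0, "claw": 0}])

```text
time_s: 9.08
tcp_pos: [0.4584, -0.2018, 0.0911]
ee_rot: [[0.51, -0.86, 0.001], [-0.86, -0.51, 0.0], [0.0, -0.001, -1.0]]
wrist_force: [1.3, 1.1, -2.8]
gripper_width: 0.154
gripper_force: 30.0
```

Run:
```python
from h import *
im,c=cloud("wrist"); print(bar(im,c,"b",.08)); go(458.1,-201.4,90,-62); print(np.round(sense()["moment"],2))
```

```text
{'n': 1593, 'ctr': (459.20928955078125, -201.6913299560547), 'wh': (13.465906143188477, 63.835182189941406), 'ang': np.float32(120.96578), 'ztop': np.float64(118.22197393528472)}
at [ 458.4 -201.8   91.1] toolx -59.3 tilt [ 0.001  0.    -1.   ] shift cm [-0.05  0.    0.11] az 0.047 t 9.1333 F [ 0.9  0.7 -3.8] w 0.15017889760493622 30.028982162475586
[ 0.32 -0.25  0.06]
```

Request:
drive_tool(rows=[{"tx": 0, "ty": 0, "tz": 0, "ax": 0, "ay": 0, "az": 0.03, "claw": 0}, {"tx": 0, "ty": 0, "tz": 0, "ax": 0, "ay": 0, "az": 0.03, "claw": 0}, {"tx": 0, "ty": 0, "tz": 0, "ax": 0, "ay": 0, "az": 0, "claw": 0}, {"tx": 0, "ty": 0, "tz": 0, "ax": 0, "ay": 0, "az": 0, "claw": 0}])

```text
time_s: 9.47
tcp_pos: [0.4583, -0.2018, 0.0911]
ee_rot: [[0.458, -0.889, 0.0], [-0.889, -0.458, 0.0], [0.0, -0.0, -1.0]]
wrist_force: [0.6, 0.8, -2.4]
gripper_width: 0.154
gripper_force: 30.0
```

Run:
```python
from h import *
im,c=cloud("wrist"); print(bar(im,c,"b",.08)); go(458.1,-201.4,90,-62); print(np.round(sense()["moment"],2))
```

```text
{'n': 1595, 'ctr': (459.1258239746094, -201.9973602294922), 'wh': (13.520142555236816, 63.3631477355957), 'ang': np.float32(117.52673), 'ztop': np.float64(118.19019728697735)}
at [ 458.3 -201.8   91.1] toolx -62.8 tilt [ 0.  0. -1.] shift cm [-0.05 -0.01  0.11] az -0.014 t 9.5167 F [ 1.   0.8 -3. ] w 0.14852330341785966 30.04260152578354
[ 0.28 -0.33  0.12]
```

Request:
drive_tool(rows=[{"tx": 0, "ty": 0, "tz": 0, "ax": 0, "ay": 0, "az": 0.03, "claw": 0}, {"tx": 0, "ty": 0, "tz": 0, "ax": 0, "ay": 0, "az": 0, "claw": 0}, {"tx": 0, "ty": 0, "tz": 0, "ax": 0, "ay": 0, "az": 0, "claw": 0}])

```text
time_s: 9.77
tcp_pos: [0.4582, -0.2019, 0.0911]
ee_rot: [[0.43, -0.903, 0.0], [-0.903, -0.43, -0.0], [0.0, -0.0, -1.0]]
wrist_force: [1.3, 0.4, -2.6]
gripper_width: 0.151
gripper_force: 30.1
```

Run:
```python
from h import *
im,c=cloud("wrist"); print(bar(im,c,"b",.08)); go(458.1,-201.4,90,-62); print(np.round(sense()["moment"],2))
```

```text
{'n': 1602, 'ctr': (459.00482177734375, -202.1336669921875), 'wh': (13.773510932922363, 63.79309844970703), 'ang': np.float32(116.709694), 'ztop': np.float64(118.18176260676536)}
at [ 458.2 -201.9   91.1] toolx -64.5 tilt [ 0. -0. -1.] shift cm [-0.05 -0.01  0.11] az -0.044 t 9.8167 F [ 0.8  0.9 -2.2] w 0.14926774364523504 30.12349784374237
[ 0.38 -0.37  0.12]
```

The bar now lags the tool, about 82 degrees from the white marks, so the lock is at its stop. I'll relax slightly, seat the key and let go.

Request:
drive_tool(rows=[{"tx": 0, "ty": 0, "tz": 0.1, "ax": 0, "ay": 0, "az": -0.02, "claw": 0}, {"tx": 0, "ty": 0, "tz": 0, "ax": 0, "ay": 0, "az": 0, "claw": 0}, {"tx": 0, "ty": 0, "tz": 0, "ax": 0, "ay": 0, "az": 0, "claw": 8.7}, {"tx": 0, "ty": 0, "tz": 0, "ax": 0, "ay": 0, "az": 0, "claw": 8.7}, {"tx": 0, "ty": 0, "tz": 0, "ax": 0, "ay": 0, "az": 0, "claw": 8.7}, {"tx": 0, "ty": 0, "tz": 0, "ax": 0, "ay": 0, "az": 0, "claw": 8.7}, {"tx": 0, "ty": 0, "tz": 0, "ax": 0, "ay": 0, "az": 0, "claw": 8.7}, {"tx": 0, "ty": 0, "tz": 0, "ax": 0, "ay": 0, "az": 0, "claw": 8.7}, {"tx": 0, "ty": 0, "tz": 0, "ax": 0, "ay": 0, "az": 0, "claw": 8.7}, {"tx": 0, "ty": 0, "tz": 0, "ax": 0, "ay": 0, "az": 0, "claw": 8.7}])

```text
time_s: 10.65
tcp_pos: [0.4581, -0.2019, 0.09]
ee_rot: [[0.447, -0.895, -0.0], [-0.895, -0.447, 0.0], [-0.0, 0.0, -1.0]]
wrist_force: [0.5, -0.5, -0.1]
gripper_width: 0.675
gripper_force: 0.0
```

Request:
drive_tool(rows=[{"tx": 0, "ty": 0, "tz": 0, "ax": 0, "ay": 0, "az": 0, "claw": 8.7}, {"tx": 0, "ty": 0, "tz": 0, "ax": 0, "ay": 0, "az": 0, "claw": 8.7}, {"tx": 0, "ty": 0, "tz": -1, "ax": 0, "ay": 0, "az": 0, "claw": 8.7}, {"tx": 0, "ty": 0, "tz": -2, "ax": 0, "ay": 0, "az": 0, "claw": 8.7}, {"tx": 0, "ty": 0, "tz": -2, "ax": 0, "ay": 0, "az": 0, "claw": 8.7}, {"tx": 0, "ty": 0, "tz": -2, "ax": 0, "ay": 0, "az": 0, "claw": 8.7}, {"tx": 0, "ty": 0, "tz": -2, "ax": 0, "ay": 0, "az": 0, "claw": 8.7}, {"tx": 0, "ty": 0, "tz": -1, "ax": 0, "ay": 0, "az": 0, "claw": 8.7}, {"tx": 0, "ty": 0, "tz": 0, "ax": 0, "ay": 0, "az": 0, "claw": 8.7}])

```text
time_s: 11.4
tcp_pos: [0.4596, -0.2022, 0.1925]
ee_rot: [[0.447, -0.895, 0.005], [-0.895, -0.447, -0.001], [0.003, -0.004, -1.0]]
wrist_force: [0.4, 0.3, -0.2]
gripper_width: 0.998
gripper_force: 0.0
```

Request:
drive_tool(rows=[{"tx": -2.5, "ty": 0, "tz": 0, "ax": 0, "ay": 0, "az": 0, "claw": 8.7}, {"tx": -2.5, "ty": 0, "tz": 0, "ax": 0, "ay": 0, "az": 0, "claw": 8.7}, {"tx": 0, "ty": 0, "tz": 0, "ax": 0, "ay": 0, "az": 0, "claw": 8.7}, {"tx": 0, "ty": 0, "tz": 0, "ax": 0, "ay": 0, "az": 0, "claw": 8.7}])

```text
time_s: 11.73
tcp_pos: [0.4349, -0.1565, 0.1891]
ee_rot: [[0.448, -0.894, -0.002], [-0.894, -0.448, 0.0], [-0.001, 0.001, -1.0]]
wrist_force: [1.3, 0.4, -0.9]
gripper_width: 1.002
gripper_force: 0.0
```

Run:
```python
from h import *
im,c=cloud("wrist"); save("w4",im); print(bar(im,c,"b",.08)); go(458.1,-201.4,90,-62)
im,c=cloud("scene"); print(bar(im,c,"y"),bar(im,c,"b",.08))
```

```text
{'n': 1056, 'ctr': (459.5615234375, -200.99087524414062), 'wh': (13.913092613220215, 62.442527770996094), 'ang': np.float32(119.51878), 'ztop': np.float64(117.27347346385298)}
at [ 435.4 -156.9  189.3] toolx -63.4 tilt [-0.001  0.    -1.   ] shift cm [ 5.   -0.05  9.92] az -0.025 t 11.7833 F [ 0.  -0.2  0.3] w 1.0013524762349488 0.0
{'n': 120, 'ctr': (415.4683532714844, 227.82183837890625), 'wh': (64.58025360107422, 13.910786628723145), 'ang': np.float32(20.66382), 'ztop': np.float64(109.73739511606527)} {'n': 297, 'ctr': (458.1131286621094, -204.43521118164062), 'wh': (14.5152006149292, 62.37904357910156), 'ang': np.float32(118.42839), 'ztop': np.float64(116.25038307070871)}
```

View pics/w4.png

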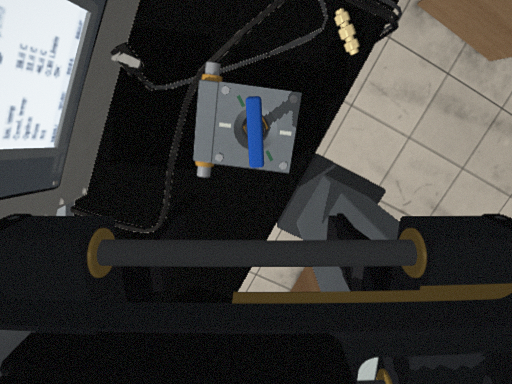

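The final picture shows the blue key upright in the well at (255,132), turned about 80° from the white marks. The gripper is clear and the yellow key hasn't moved.

```bash
python3 -c "
from station import finish_job; print(finish_job())"
```

```text
the job is handed in; nothing more can be done
None
```

The blue key is seated in the lock, turned about 80° clockwise to the stop and released. The yellow key is still in the stand, and the job is handed in at about 12 s on the robot's clock; the hand-in gave no verdict.

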